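# Compare two hair-shade tiles with a hand-held colour reader

## Task

First slide the loose auburn shade tile along its track until it butts flush against the fixed brown tile, with no gap left. Then lift the colour reader out of its wooden stand and hold it upright over the joint, its black foot inside the white frame and its wide side running across the joint so that it covers both tiles, and press gently until the sprung foot is pushed in about half way. Finish while holding it there: do not let go; never jam it hard against the tiles, and leave the jar, bowl, pump bottle and tin where they are.

Things in the scene. Friction and masses are not known exactly. Their poses are not given: they have to be found in the camera images.
- dock: Fixed grey board, 84 x 180 x 8 mm, an aluminium rail on each long side (63 mm apart, tops 14 mm above the counter). Origin on the counter, below the joint line. Local y runs along the track: the fixed dark-brown tile (60 wide, top 22 mm above the counter) fills y = -50 to 0 mm; the loose tile slides on the board from +y towards y = 0. The board spans y = -60 to +120 mm.
- joint_mark (a point): Middle of the joint, on the top edge of the fixed tile's end face, 22 mm above the counter; axes as the dock (y along the track, towards the loose tile). When the tiles are butted a white outline frame, half on each tile (inside 22 mm in x, 32 mm in y), surrounds this point.
- tile: Loose auburn tile, 60 (x) x 50 (y) x 14 mm, 0.2 to 0.42 kg, on the dock's board between the rails. Origin centre of its underside, axes as the dock's within 1.5 degrees. It starts 20 to 40 mm from the fixed tile. An upright white tab stands on it at y = +17 mm: 36 mm wide in x, 12 mm thick in y, its top 54 mm above the counter (32 above the tile).
- tile_edge (a point): Middle of the top edge of the loose tile's end face that meets the fixed tile (y = -25 mm, z = 14 mm in the tile). When flush it coincides with joint_mark.
- tile_grip (a point): Point inside the white tab, on its middle, 24 mm above the tile's top, 8 mm below the tab's top, 46 mm above the counter.
- stand: Fixed light-wood stand, 57 x 43 mm and 60 mm high on a 90 x 75 x 4 mm foot board, with a pocket of 39 (x) x 23 (y) mm open to the top. Origin at the counter, in the middle under the pocket. The reader's shell rests on ledges 22 mm above the counter, so 38 mm of it is inside.
- reader: Loose colour reader, upright in the stand: white box-shaped shell 36 (x, wide side) x 20 (y) x 120 mm (z, up), teal band, black display, 0.14 kg. Origin: middle of the shell's underside; axes as the stand's within 4 degrees. Black foot, 24 (x) x 14 (y) mm, sticks out 16 mm below the shell when free. At the start the shell spans 22 to 142 mm above the counter, free above 60.
- foot_tip (a point): Middle of the flat underside of the reader's black foot: 16 mm below the shell's underside when free, moving up into the shell as it is pressed. Axes as the reader.
- foot (a joint): How far the foot is pushed into the shell, in m: 0 free, 0.012 hard home. Spring: starts to move at about 1 N, then 0.35 N per mm (about 3.2 N when half in, 5.3 N when home).
- jar: Bystander: amber jar, 60 mm across, 55 mm high. Origin at its underside.
- bowl: Bystander: black tint bowl, 100 mm across, 45 mm high. Origin at its underside.
- pump: Bystander: white pump bottle with a pink band, 60 mm across, 160 mm high. Origin at its underside.
- tin: Bystander: round aluminium tin, 64 mm across, 26 mm high. Origin at its underside.
Mind the look-alikes: they are no part of the job. There is more than one size of the dock; the one meant has the size given above.

How it is judged:
By the outcome, as a careful person would: the job done as asked, in the order asked, and still so for the second after the job is handed in, while the arm keeps its last pose, push and grip.
It also fails if it takes over 51 s, if anything falls off the work surface, if the arm or the gripper's body presses on something with over 40 N, if the wrist force passes 120 N, or if a joint passes its speed limit or range.

## Robot

A 6-joint arm with a two-finger parallel gripper is mounted at the origin on the work surface. World frame = base frame: x ahead of the robot, y to its left, z up, the work surface at z = 0. Lengths are in m, angles in rad, forces in N, time in s.
With the tool pointing down it reaches from about 0.325 to 0.85 m from the base axis. Payload 15.5 kg.
Tool frame: the origin (TCP) lies on the front face of the gripper's body, between the roots of the fingers; the fingertips stand 78 mm ahead of it and the grasp point (between the pads) lies 60 mm ahead of it; y points along the fingers, x is the direction in which the jaws open and shut, and the axes are right-handed (so a half turn about y gives the same grasp; the last joint's range is limited). The gripper opens to 91 mm and grips with 3 to 60 N. Pads are 32 mm wide; open, the fingers measure 118 mm over their backs; the gripper's body (76 mm by 178 mm) begins 60 mm behind the grasp point.
Start: joints at [1.232, 0.494, 1.345, -0, 1.302, -0.096], TCP at [0.15, 0.607, 0.292] pointing down, gripper open.
Joint ranges: [-2.91, 2.91], [-0.82, 2.16], [0.22, 2.67], [-1.22, 4.37], [0.12, 2.79], [-3.08, 3.08]. Speed limits (rad/s): [1.89, 1.89, 2.57, 3.01, 3.01, 3.01].

## Interface

Orientations are given as a unit quaternion [w, x, y, z].
In Python, from bench import ctrl, cams gives the robot as it stands. The module is installed in compiled form; this text tells all that it offers.
- The arm moves only by the tool arm_command, never from a script. Its argument "motion" is a list of rows, each a list of 5 numbers: the shift along the tool's x, y, z in cm, then the turn about the tool's y in rad, then the opening, from 0 (shut) to 1 (fully open). A call has 1 to 12 rows; each row is the pose to reach, as a shift and turn from the pose commanded when the call began, along the tool's axes at that moment; what a row does not reach only later rows make up. A row lasts 1/8 s, in which the tool goes at most 62.5 mm and 10.7 degrees, less where a joint would pass 70% of its speed; a pose out of reach is approached as far as the arm can. A call with a gripper value outside its range is refused whole. The fingers move at their own pace and stop on an object; "grip_force" is the grip in N (left out, the last holds). Time passes only in rows, so rows that repeat a pose let the fingers close. It gives the time, the measured TCP pose, the force and the opening at its end, in the units of the state.
- ctrl.get_obs(): the state, without advancing time (a new reading comes with each control period).
- cams.read_camera(name): name is "side" or "top" or "wrist"; returns a dict with "img" (480x640x3 uint8, red, green, blue), "camera_matrix" (3x3 intrinsics, pixels), "origin" and "attitude" of the camera in the world. Camera axes: x right, y down, z forward; pixel columns grow to the right and rows downward; lengths in m; the calibration is good to about 2 mm. The wrist camera is an equidistant fisheye: a pixel r from the principal point sees the ray r / f radians off the axis. A picture is of the moment at which its call begins. There is no depth.
- ctrl.close_job(): hands the job in, once; it reports no verdict.
The state is a dict: "clock": time; "joint_positions": joint angles; "qd": joint speeds; "effort": joint torques, N m; "eef_pos": TCP position; "tool_rot": TCP orientation; "force": force on the tool from outside, world axes, zero at the start; "wrist_torque": the same for the moment, N m; "grip_width": finger opening in m.
Only numpy, scipy, OpenCV 4.12 (cv2) and the standard library are available. Lean on these libraries where they do the work, as an engineer would, in place of code of your own. Each camera call takes 0.05 s, during which the arm holds its last target.

## Working session

There is one attempt and no reset: what is moved stays moved. The work goes in short steps, Python scripts to look and compute and a tool call to move; the robot and the scene stay as the last step left them, time stands still between calls to the robot, and variables do not carry over. Pictures are saved under pics/ and viewed, and the job is handed in when it is done.

Besides the shell and the picture viewer there is one more tool, called after "Request:" by a JSON object that holds its "method" and its "body". arm_command: Moves the arm, as the interface text tells. Its arguments: {"type":"object","properties":{"motion":{"type":"array"},"grip_force":{"type":"number"}},"required":["motion"]}

```bash
mkdir -p pics
python3 - <<'E'
from bench import ctrl,cams
import cv2,numpy as np
o=ctrl.get_obs();print({k:np.round(v,4).tolist() for k,v in o.items()})
for n in("side","top","wrist"):
    c=cams.read_camera(n);cv2.imwrite(f"pics/{n}0.png",c["img"][:,:,::-1]);print(n,c["camera_matrix"],c["origin"],c["attitude"])
E
```

```text
{'clock': 0.0, 'joint_positions': [1.2325, 0.4942, 1.3462, 0.0, 1.3025, -0.0955], 'qd': [-0.0005, -0.0005, 0.0015, -0.0003, -0.0004, 0.0005], 'effort': [-0.0067, -87.8796, -38.186, 0.0701, 0.0531, -0.0003], 'eef_pos': [0.1501, 0.6064, 0.2916], 'tool_rot': [-0.5566, 0.5571, 0.4354, -0.4362], 'force': [0.0896, -0.0196, 0.0443], 'wrist_torque': [0.055, -0.006, 0.0217], 'grip_width': 0.0913}
side [[540.88744726   0.         319.36302069]
 [  0.         540.88744726 234.08328031]
 [  0.           0.           1.        ]] [ 0.10972978 -0.66361199  0.89874272] [-0.34595376  0.88525786 -0.28821296  0.11648092]
top [[537.92812539   0.         320.73152139]
 [  0.         537.92812539 237.98376255]
 [  0.           0.           1.        ]] [ 0.30805481 -0.03940784  1.16880659] [-0.07928277  0.72001911 -0.68544314  0.07385403]
wrist [[371.64829954   0.         321.24319244]
 [  0.         371.64829954 236.83906215]
 [  0.           0.           1.        ]] [0.08215134 0.62446696 0.38429127] [0.10006508 0.78101541 0.61157706 0.07730075]
```

View pics/side0.png

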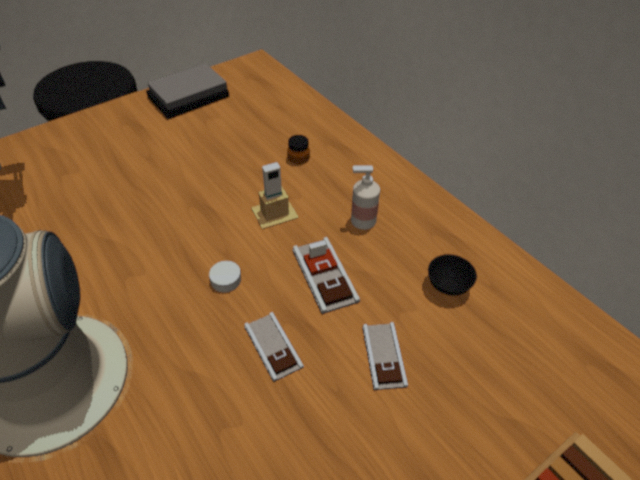

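View pics/top0.png

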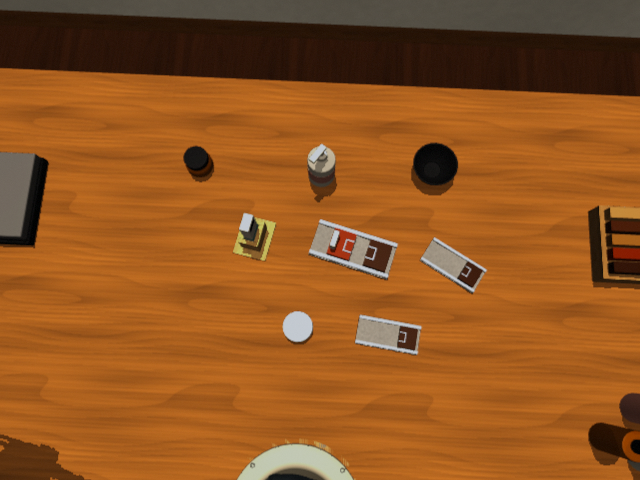

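View pics/wrist0.png

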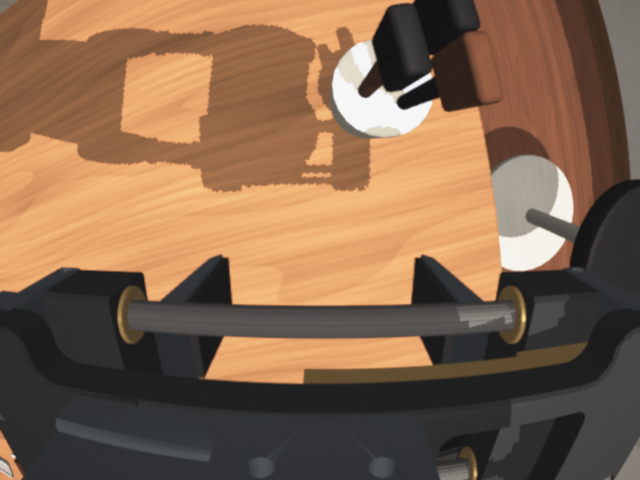

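Look-alikes for the dock: (352,249) in top [large, with auburn tile and white tab], (388,335) and (452,265) [smaller, empty]. Reader/stand: only (248,235); the boxes at (620,245) and (20,200) are other things. My choice is (352,249); I'll check it in a close crop and measure its size.

```bash
cat > h.py <<'E'
import numpy as np,cv2
from bench import ctrl,cams
from scipy.spatial.transform import Rotation as R
def rot(q): return R.from_quat([q[1],q[2],q[3],q[0]]).as_matrix()
def ray(c,p,fish=False):
    K=c["camera_matrix"];d=np.array([(p[0]-K[0,2])/K[0,0],(p[1]-K[1,2])/K[1,1],1.])
    if fish:
        r=np.hypot(d[0],d[1]); d=np.array([d[0]/r*np.sin(r),d[1]/r*np.sin(r),np.cos(r)])
    d=rot(c["attitude"])@d
    return np.array(c["origin"]),d/np.linalg.norm(d)
def plane(c,p,z,fish=False):
    o,d=ray(c,p,fish); return o+d*(z-o[2])/d[2]
def proj(c,P,fish=False):
    K=c["camera_matrix"];q=rot(c["attitude"]).T@(np.array(P)-c["origin"])
    if fish:
        r=np.hypot(q[0],q[1]);th=np.arctan2(r,q[2]);q=np.array([q[0]/r*th,q[1]/r*th,1.])
    return (K[0,0]*q[0]/q[2]+K[0,2],K[1,1]*q[1]/q[2]+K[1,2])
def crop(img,x,y,w,h,s,name):
    cv2.imwrite(name,cv2.resize(img[y:y+h,x:x+w,::-1],None,fx=s,fy=s,interpolation=cv2.INTER_CUBIC))
E
python3 - <<'E'
from h import *
c=cams.read_camera("top");crop(c["img"],225,205,185,90,4.3,"pics/t1.png")
c=cams.read_camera("side");crop(c["img"],240,150,130,170,3.5,"pics/s1.png")
print(rot(ctrl.get_obs()["tool_rot"]).round(3))
E
```

```text
[[ 0.24  -0.    -0.971]
 [ 0.971 -0.001  0.24 ]
 [-0.001 -1.     0.   ]]
```

View pics/t1.png

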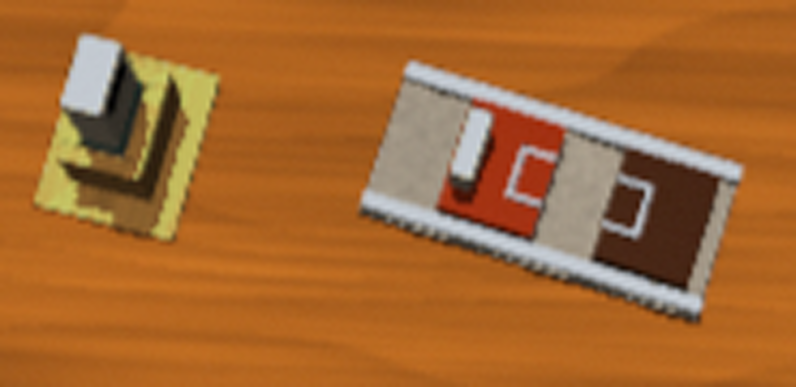

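View pics/s1.png

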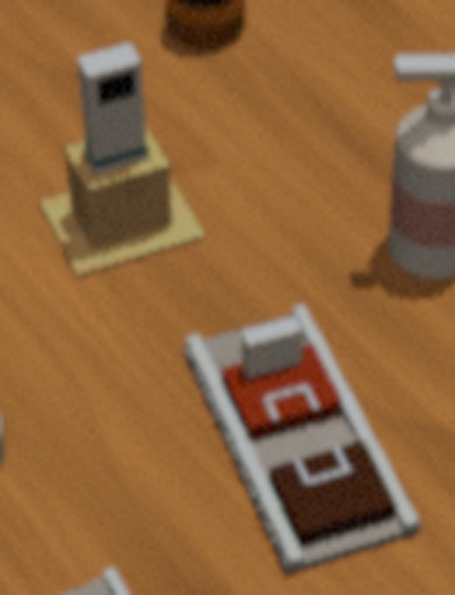

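The dock crop shows the auburn tile with its white tab and half frame, the joint edge of the brown tile at crop (608,200), and the reader in the yellow stand. Now I'll measure them by colour.

```bash
cat > m.py <<'E'
from h import *
def blob(mask,x,y,w,h):
    m=np.zeros_like(mask);m[y:y+h,x:x+w]=mask[y:y+h,x:x+w]
    n,l,s,_=cv2.connectedComponentsWithStats(m.astype(np.uint8));i=1+np.argmax(s[1:,4])
    return max(cv2.findContours((l==i).astype(np.uint8),0,1)[0],key=cv2.contourArea)[:,0,:].astype(float)
def rect(c,cn,z,fish=False):
    P=np.array([plane(c,p,z,fish)[:2] for p in cn])
    (a,b),(w,h),t=cv2.minAreaRect((P*1000).astype(np.float32))
    bx=cv2.boxPoints(((a,b),(w,h),t))
    e1=bx[1]-bx[0];e2=bx[2]-bx[1]
    if np.hypot(*e1)<np.hypot(*e2): e1=e2
    return (round(a,1),round(b,1)),(round(w,1),round(h,1)),round(float(np.degrees(np.arctan2(e1[1],e1[0]))),2)
E
python3 - <<'E'
from m import *
for n,(dx,dy,dw,dh),(sx,sy,sw,sh) in(("top",(300,210,110,75),(225,205,60,60)),("side",(285,230,80,85),(245,150,65,80))):
    c=cams.read_camera(n);im=c["img"];hsv=cv2.cvtColor(im,cv2.COLOR_RGB2HSV).astype(int);H,S,V=hsv[...,0],hsv[...,1],hsv[...,2]
    for nm,m,z,b in(("red",((H<8)|(H>172))&(S>170)&(V>110),.022,(dx,dy,dw,dh)),("brown",(V<85)&((H<12)|(H>170)),.022,(dx,dy,dw,dh)),("notwood",(S<120)|(V<85)|(H<7),.014,(dx,dy,dw,dh)),("yellow",(H>19)&(H<33)&(S>60),.004,(sx,sy,sw,sh)),("white",(S<60)&(V>150),.142,(sx,sy,sw,sh)),("white",(S<60)&(V>150),.054,(325,228,16,22) if n=="top" else (305,236,30,22))):
        try: print(n,nm,rect(c,blob(m,*b),z),blob(m,*b).min(0),blob(m,*b).max(0))
        except Exception as e: print(n,nm,e)
E
```

```text
top red ((550.4, -69.7), (48.7, 58.5), -15.95) [327. 228.] [355. 259.]
top brown ((527.9, -148.8), (49.4, 60.3), -14.17) [363. 240.] [391. 271.]
top notwood ((542.0, -95.2), (181.3, 85.9), 74.77) [309. 219.] [397. 279.]
top yellow ((556.5, 111.1), (50.4, 90.1), -11.58) [254. 217.] [275. 260.]
top white ((559.6, 123.6), (18.8, 34.7), -11.9) [239. 213.] [252. 231.]
top white ((553.6, -47.6), (45.6, 27.7), 2.74) [325. 228.] [338. 249.]
side red ((551.2, -72.2), (45.5, 56.5), -15.76) [305. 250.] [335. 271.]
side brown ((527.2, -154.3), (56.4, 59.1), -16.17) [317. 277.] [351. 304.]
side notwood ((543.2, -99.4), (190.3, 87.0), 74.74) [292. 236.] [359. 313.]
side yellow ((562.6, 92.3), (98.1, 46.1), 12.37) [260. 203.] [297. 227.]
side white ((560.5, 121.2), (19.8, 35.2), -12.32) [262. 162.] [279. 170.]
side white ((559.1, -75.7), (57.0, 43.7), 84.11) [309. 237.] [334. 257.]
```

Request:
{"method": "arm_command", "body": {"motion": [[-5,0.4,-5,0,1],[-10,0.8,-10,0,1],[-15,1.2,-15,0,1],[-20,1.6,-20,0,1],[-25,2,-25,0,1],[-30,2.4,-30,0,1],[-35,2.8,-35,0,1],[-40,3.2,-40,0,1],[-45,3.6,-45,0,1],[-50,4,-50,0,1],[-54.5,4.2,-55.2,0.02,1],[-54.5,4.2,-55.2,0.02,1]], "grip_force": 20}}

```text
clock: 1.85
eef_pos: [0.5413, -0.0346, 0.2515]
tool_rot: [-0.561, 0.561, 0.43, -0.43]
force: [0.5, 1.7, 0.6]
grip_width: 0.0914
```

Run:
```python
from m import *
o=ctrl.get_obs();print(o["clock"],np.round(o["eef_pos"],4),rot(o["tool_rot"]).round(3),o["joint_positions"])
c=cams.read_camera("wrist");cv2.imwrite("pics/w1.png",c["img"][:,:,::-1])
```

```text
1.85 [ 0.5413 -0.0346  0.2515] [[ 0.26   0.    -0.965]
 [ 0.965  0.     0.26 ]
 [ 0.    -1.    -0.   ]] [-1.73940799e-01  4.23885717e-01  1.60166409e+00  1.25409087e-04
  1.11561716e+00 -1.48127536e+00]
```

View pics/w1.png

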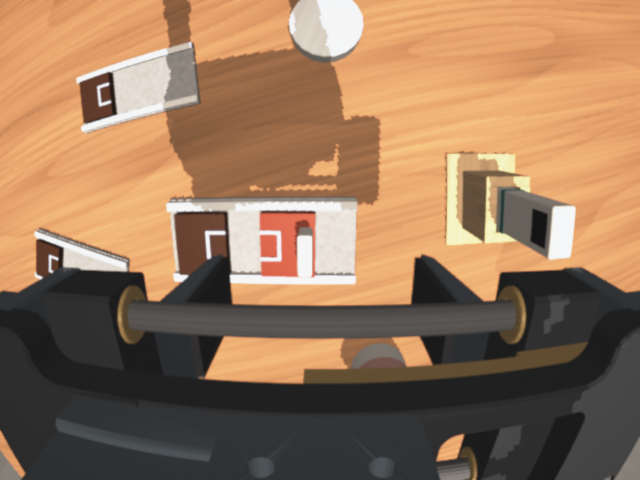

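The wrist view shows the dock: brown edge at x≈228, red tile 260–316, tab top around (305,257), reader top at (562,230), tin at the top and pump below.

Run:
```python
from m import *
c=cams.read_camera("wrist");im=c["img"];crop(im,160,185,210,110,3.8,"pics/w1c.png")
crop(im,430,140,160,130,5,"pics/w1d.png")
hsv=cv2.cvtColor(im,cv2.COLOR_RGB2HSV).astype(int);H,S,V=hsv[...,0],hsv[...,1],hsv[...,2]
b=(160,190,210,100)
print("red",rect(c,blob(((H<8)|(H>172))&(S>150)&(V>90),*b),.022,True))
print("brown",rect(c,blob((V<90)&((H<14)|(H>165))&(S>80),*b),.022,True))
print("tab",rect(c,blob((S<40)&(V>190),290,230,30,47),.054,True),blob((S<40)&(V>190),290,230,30,47).min(0),blob((S<40)&(V>190),290,230,30,47).max(0))
print("readertop",rect(c,blob((S<40)&(V>190),535,195,45,70),.142,True))
o=np.array(c["origin"]);print(o, c["attitude"])
```

```text
red ((553.0, -69.0), (47.0, 58.1), -15.5)
brown ((504.9, -136.2), (49.0, 14.3), 57.56)
tab ((560.8, -58.2), (24.2, 39.4), -14.93) [290. 230.] [319. 276.]
readertop ((562.1, 123.5), (19.9, 35.5), -11.91)
[ 0.47734293 -0.02042053  0.34361019] [0.10275319 0.78756252 0.60266722 0.07732585]
```

View pics/w1c.png

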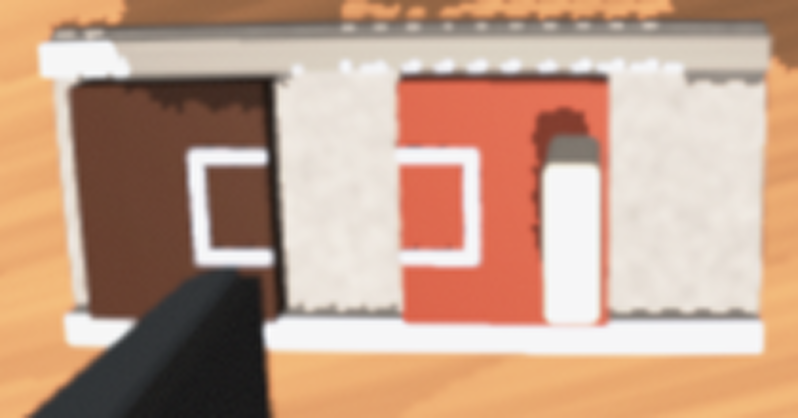

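View pics/w1d.png

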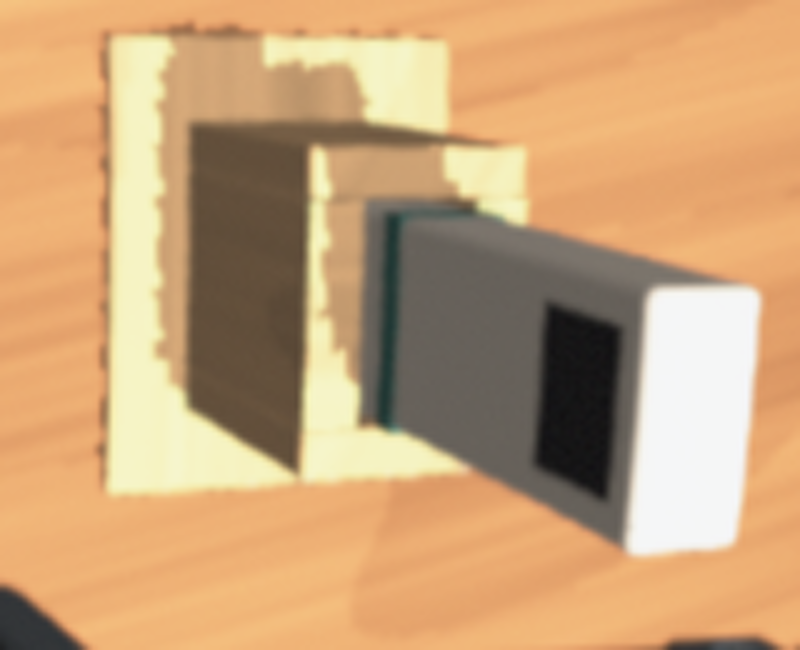

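Run:
```python
from m import *
c=cams.read_camera("wrist")
def P(x,y,z): return (plane(c,((x+.5)/3.8-.5+160,(y+.5)/3.8-.5+185),z,True)*1000).round(1)[:2]
t=[P(*p,.054) for p in((544,163),(600,163),(600,324),(543,324))];print("tab",t,np.mean(t,0))
print("joint ends",P(265,82,.022),P(277,316,.022),"mid",P(271,205,.022), "frame y ends at joint",P(268,148,.022),P(272,266,.022))
print("tile edge ends",P(398,82,.022),P(401,322,.022), "frame",P(398,148,.022),P(401,265,.022))
print("rail outer corners",P(40,43,.014),P(768,30,.014),P(763,353,.014),P(66,345,.014))
```

```text
tab [array([537.3, -50.1]), array([540.5, -38.7]), array([575.1, -48.2]), array([571.9, -60.2])] [556.2 -49.3]
joint ends [ 507.8 -112. ] [ 563.8 -128. ] mid [ 536.6 -120.1] frame y ends at joint [ 523.1 -116.3] [ 551.3 -124.9]
tile edge ends [516.5 -81.3] [573.1 -98.3] frame [531.6 -85.9] [559.3 -93.9]
rail outer corners [ 482.6 -168.1] [528.7   5.2] [607.2 -15.2] [ 559.3 -190.1]
```

Request:
{"method": "arm_command", "body": {"motion": [[0,0,0,0,1],[0,0,0,0,1]]}}

```text
clock: 2.25
eef_pos: [0.5399, -0.0315, 0.2515]
tool_rot: [0.561, -0.561, -0.43, 0.431]
force: [0.4, -0.3, -0.3]
grip_width: 0.0916
```

Request:
{"method": "arm_command", "body": {"motion": [[-0.8,4,-1,0,1],[-1.5,8,-2,0,1],[-1.5,11,-2,0,1],[-1.5,13,-2,0,1],[-1.5,14.2,-2,0,1],[-1.5,14.4,-2,0,1],[-1.5,14.4,-2,0,1]]}}

```text
clock: 3.12
eef_pos: [0.5561, -0.052, 0.108]
tool_rot: [-0.561, 0.561, 0.43, -0.43]
force: [-0.3, -0.4, 0.1]
grip_width: 0.0915
```

Run:
```python
from m import *
c=cams.read_camera("wrist");cv2.imwrite("pics/w2.png",c["img"][:,:,::-1])
```

```text
(no output)
```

View pics/w2.png

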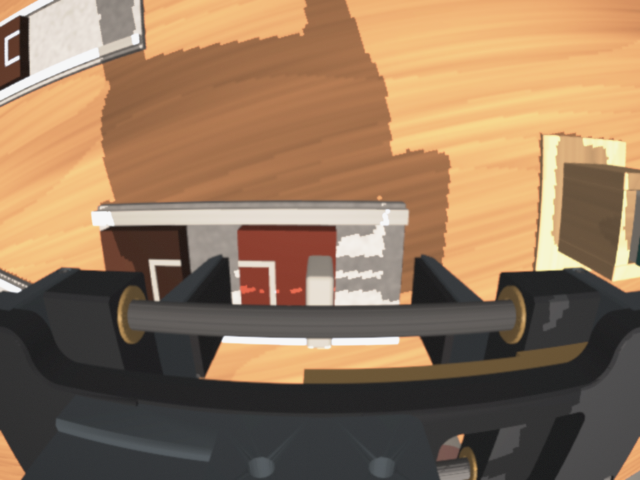

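The tab at (319,300) sits between the fingers (230 and 415). Closing.

Request:
{"method": "arm_command", "body": {"motion": [[0,0,0,0,0.4],[0,0,0,0,0.3],[0,0,0,0,0.2],[0,0,0,0,0.1],[0,0,0,0,0],[0,0,0,0,0],[0,0,0,0,0],[0,0,0,0,0]], "grip_force": 15}}

```text
clock: 4.18
eef_pos: [0.5558, -0.0522, 0.1074]
tool_rot: [-0.561, 0.561, 0.43, -0.43]
force: [0.4, -0.3, -0.4]
grip_width: 0.0142
```

Request:
{"method": "arm_command", "body": {"motion": [[0,0,0,0,0],[0,0,0,0,0],[0,0,0,0,0]]}}

```text
clock: 4.55
eef_pos: [0.5558, -0.0522, 0.1074]
tool_rot: [-0.561, 0.561, 0.43, -0.43]
force: [-0.8, -0.5, 0.3]
grip_width: 0.0119
```

Request:
{"method": "arm_command", "body": {"motion": [[-0.3,0,0,0,0],[-0.8,0,0,0,0],[-1.3,0,0,0,0],[-1.8,0,0,0,0],[-2.2,0,0,0,0],[-2.5,0,0,0,0],[-2.6,0,0,0,0],[-2.6,0,0,0,0]]}}

```text
clock: 5.55
eef_pos: [0.549, -0.0775, 0.1074]
tool_rot: [-0.561, 0.561, 0.43, -0.43]
force: [-0.8, -2.0, 0.7]
grip_width: 0.0117
```

Request:
{"method": "arm_command", "body": {"motion": [[-0.1,0,0,0,0],[-0.2,0,0,0,0],[-0.3,0,0,0,0],[-0.3,0,0,0,0]]}}

```text
clock: 6.05
eef_pos: [0.5483, -0.0803, 0.1074]
tool_rot: [-0.561, 0.561, 0.43, -0.43]
force: [0.2, 1.0, -0.5]
grip_width: 0.012
```

Request:
{"method": "arm_command", "body": {"motion": [[-0.1,0,0,0,0],[-0.15,0,0,0,0],[-0.15,0,0,0,0]]}}

```text
clock: 6.42
eef_pos: [0.5479, -0.0817, 0.1074]
tool_rot: [-0.561, 0.561, 0.43, -0.43]
force: [1.2, 0.9, 0.6]
grip_width: 0.0121
```

Request:
{"method": "arm_command", "body": {"motion": [[-0.05,0,0,0,0],[-0.1,0,0,0,0],[-0.1,0,0,0,0]]}}

```text
clock: 6.8
eef_pos: [0.5476, -0.0826, 0.1074]
tool_rot: [-0.561, 0.561, 0.43, -0.43]
force: [0.7, 0.6, -0.5]
grip_width: 0.0123
```

Request:
{"method": "arm_command", "body": {"motion": [[-0.05,0,0,0,0],[-0.1,0,0,0,0],[-0.1,0,0,0,0]]}}

```text
clock: 7.18
eef_pos: [0.5474, -0.0836, 0.1074]
tool_rot: [-0.561, 0.561, 0.43, -0.43]
force: [0.0, 0.5, -1.0]
grip_width: 0.0122
```

Request:
{"method": "arm_command", "body": {"motion": [[-0.05,0,0,0,0],[-0.1,0,0,0,0],[-0.1,0,0,0,0]]}}

```text
clock: 7.55
eef_pos: [0.5473, -0.0839, 0.1075]
tool_rot: [0.561, -0.561, -0.43, 0.43]
force: [3.1, 9.3, 0.5]
grip_width: 0.0118
```

Request:
{"method": "arm_command", "body": {"motion": [[-0.05,0,0,0,0],[-0.1,0,0,0,0],[-0.1,0,0,0,0]]}}

```text
clock: 7.92
eef_pos: [0.5473, -0.0841, 0.1076]
tool_rot: [0.562, -0.561, -0.431, 0.429]
force: [6.1, 17.9, 3.2]
grip_width: 0.012
```

Run:
```python
from m import *
c=cams.read_camera("wrist");crop(c["img"],90,190,260,160,3,"pics/w3.png")
```

```text
(no output)
```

View pics/w3.png

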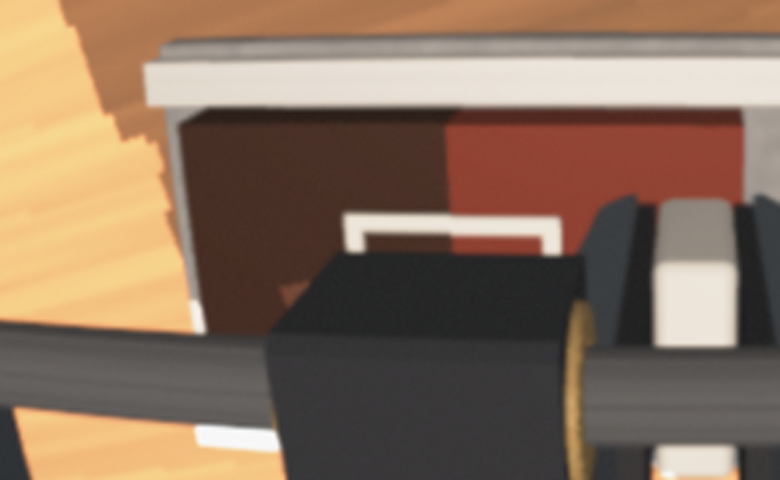

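The picture shows auburn against brown at crop x≈448 with the frame line continuous, and the push force rose to 19 N: butted. I'll ease off, open, lift and check.

Request:
{"method": "arm_command", "body": {"motion": [[0.08,0,0,0,0],[0.12,0,0,0,0],[0.12,0,0,0,0.2],[0.12,0,0,0,0.4],[0.12,0,0,0,0.5],[0.12,0,0,0,0.5]]}}

```text
clock: 8.72
eef_pos: [0.5471, -0.0844, 0.1074]
tool_rot: [-0.561, 0.561, 0.43, -0.43]
force: [0.4, -0.4, 0.9]
grip_width: 0.044
```

Request:
{"method": "arm_command", "body": {"motion": [[0,-1,0,0,0.5],[0,-4,0,0,0.7],[0,-8,0,0,0.8],[0,-12,0,0,0.8],[0,-14,0,0,0.8],[0,-14,0,0,0.8]]}}

```text
clock: 9.48
eef_pos: [0.5477, -0.0845, 0.2494]
tool_rot: [-0.56, 0.562, 0.431, -0.429]
force: [-0.1, 0.7, -1.0]
grip_width: 0.0727
```

Run:
```python
from m import *
c=cams.read_camera("wrist");crop(c["img"],160,170,260,160,3,"pics/w4.png")
cv2.imwrite("pics/w4f.png",c["img"][:,:,::-1])
print(ctrl.get_obs()["eef_pos"])
```

```text
[ 0.54723322 -0.08435895  0.24809833]
```

View pics/w4.png

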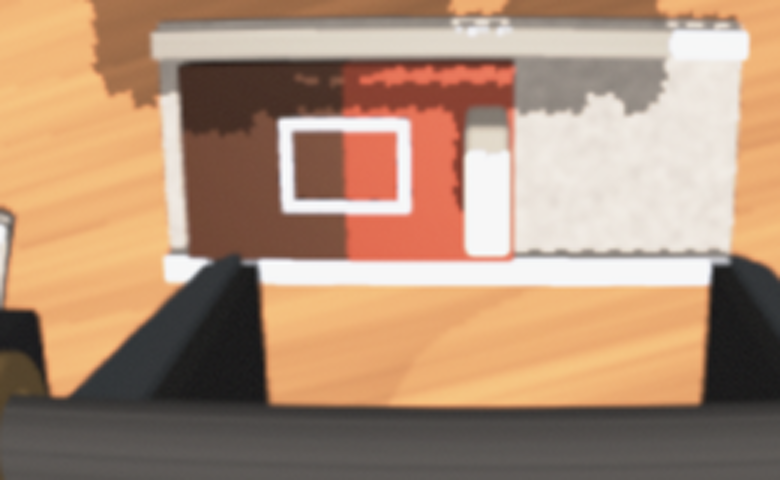

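View pics/w4f.png

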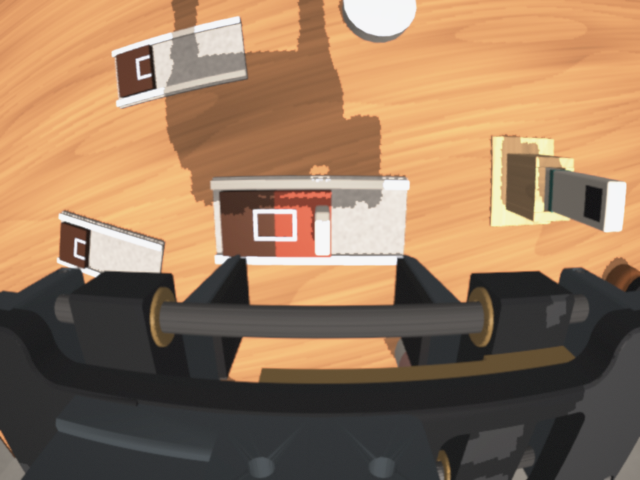

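Run:
```python
from m import *
c=cams.read_camera("wrist")
def P(x,y,z): return (plane(c,((x+.5)/3-.5+160,(y+.5)/3-.5+170),z,True)*1000).round(1)[:2]
q=[P(*p,.022) for p in((279,118),(411,118),(412,213),(281,213))];print("frame",q,np.mean(q,0))
t=[P(*p,.054) for p in((465,152),(510,152),(511,256),(464,256))];print("tab",np.mean(t,0))
o=ctrl.get_obs();T=rot(o["tool_rot"]);print(T.round(4),np.degrees(np.arctan2(T[1,0],T[0,0])),T.T@(np.array([.5607,.1228,.248])-o["eef_pos"]))
c=cams.read_camera("top");crop(c["img"],300,205,110,90,5,"pics/t5.png")
```

```text
frame [array([ 519.5, -138.5]), array([ 529.8, -100.9]), array([ 557.4, -108.5]), array([ 547.2, -146.6])] [ 538.475 -123.625]
tab [552.55 -84.05]
[[ 2.597e-01 -1.000e-04 -9.657e-01]
 [ 9.657e-01  0.000e+00  2.597e-01]
 [-0.000e+00 -1.000e+00  1.000e-04]] 74.94524563579023 [ 0.20352609 -0.00074555  0.04044944]
```

View pics/t5.png

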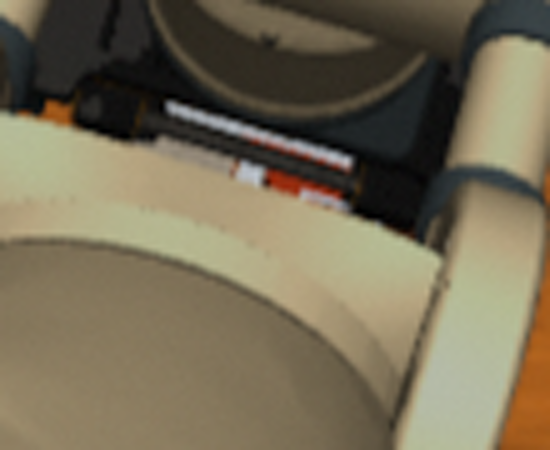

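The frame reads as a closed rectangle around crop (345,165), so the tiles are flush. The top camera is blocked by the arm. On to the reader.

Request:
{"method": "arm_command", "body": {"motion": [[5,0,1,0,0.8],[10,0,2,0,0.8],[15,0,3,-0.02,0.8],[19,0,3.8,-0.05,0.8],[20.3,0,4,-0.054,0.8],[20.3,0,4,-0.054,0.8],[20.3,0,4,-0.054,0.8]]}}

```text
clock: 10.5
eef_pos: [0.5611, 0.121, 0.247]
tool_rot: [0.55, -0.55, -0.445, 0.445]
force: [0.1, -0.4, 0.1]
grip_width: 0.073
```

Run:
```python
from m import *
c=cams.read_camera("wrist")
cv2.imwrite("pics/w5f.png",c["img"][:,:,::-1])
o=ctrl.get_obs();T=rot(o["tool_rot"]);print(o["eef_pos"],np.degrees(np.arctan2(T[1,0],T[0,0])))
```

```text
[0.56123883 0.12088865 0.2471974 ] 77.95409641246418
```

View pics/w5f.png

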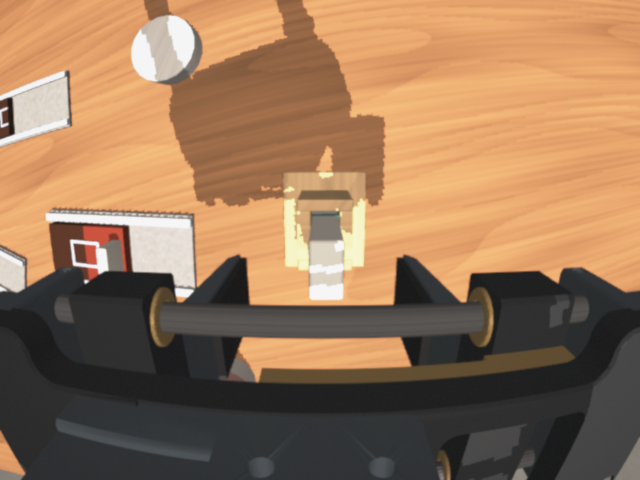

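Reader top at (327,285) is centred between the fingers (247/398) and square to them. Descend and grip.

Request:
{"method": "arm_command", "body": {"motion": [[0.1,3,0,0,0.8],[0.15,6,0,0,0.8],[0.15,8,0,0,0.8],[0.15,8.7,0,0,0.5],[0.15,8.7,0,0,0.4],[0.15,8.7,0,0,0.3],[0.15,8.7,0,0,0.2],[0.15,8.7,0,0,0.1],[0.15,8.7,0,0,0],[0.15,8.7,0,0,0],[0.15,8.7,0,0,0],[0.15,8.7,0,0,0]], "grip_force": 25}}

```text
clock: 12.05
eef_pos: [0.5617, 0.1236, 0.1607]
tool_rot: [-0.549, 0.549, 0.445, -0.445]
force: [0.4, 1.3, 6.5]
grip_width: 0.0199
```

Run:
```python
from m import *
c=cams.read_camera("wrist")
crop(c["img"],220,180,200,150,4,"pics/w6.png")
o=ctrl.get_obs();T=rot(o["tool_rot"]);print(o["eef_pos"],np.degrees(np.arctan2(T[1,0],T[0,0])),o["grip_width"])
```

```text
[0.56167627 0.12363284 0.16062572] 78.03896978870034 0.019954402622311577
```

View pics/w6.png

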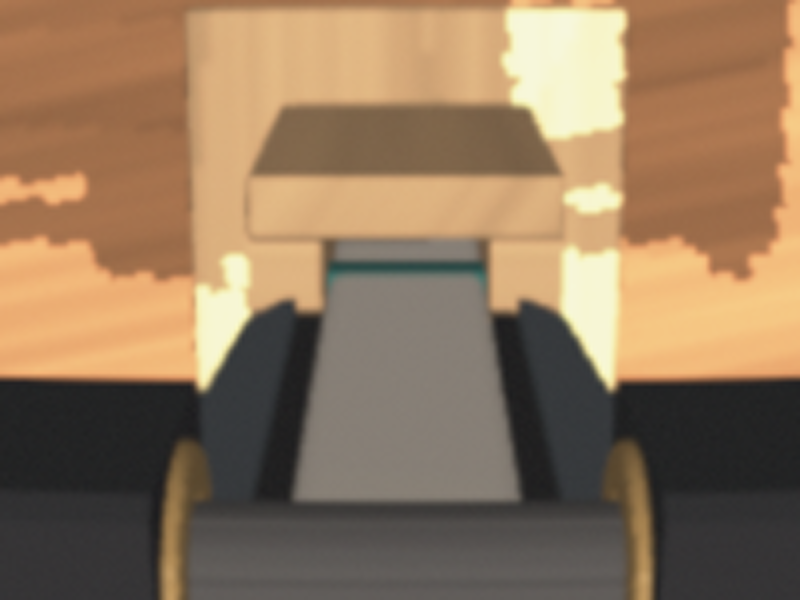

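Request:
{"method": "arm_command", "body": {"motion": [[0,-0.5,0,0,0],[0,-1.5,0,0,0],[0,-3.5,0,0,0],[0,-6,0,0,0],[0,-9,0,0,0],[0,-11.5,0,0,0],[0,-12,0,0,0],[0,-12,0,0,0],[0,-12,0,0,0]]}}

```text
clock: 13.22
eef_pos: [0.5611, 0.1235, 0.2793]
tool_rot: [0.55, -0.549, -0.445, 0.446]
force: [0.1, -0.3, -1.2]
grip_width: 0.0201
```

Run:
```python
from m import *
o=ctrl.get_obs();T=rot(o["tool_rot"]);print(o["eef_pos"],T.round(4),np.degrees(np.arctan2(T[1,0],T[0,0])),o["grip_width"],o["force"])
print(T.T@(np.array([.5361,-.1245,.280])-o["eef_pos"]))
c=cams.read_camera("side");crop(c["img"],200,50,200,150,4,"pics/s7.png")
```

```text
[0.56113996 0.12351244 0.27934892] [[ 2.073e-01 -1.700e-03 -9.783e-01]
 [ 9.783e-01 -2.000e-04  2.073e-01]
 [-6.000e-04 -1.000e+00  1.600e-03]] 78.03821440284996 0.020083387713206523 [ 0.12147472 -0.34997008 -1.18620186]
[-0.24781719 -0.00055805 -0.02690575]
```

View pics/s7.png

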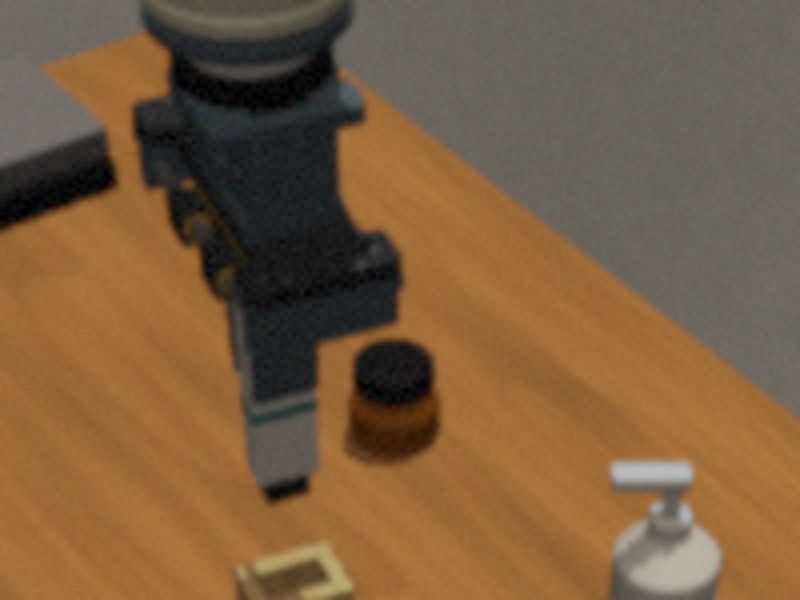

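The side view shows the reader held upright, clear of the stand, with its black foot free at crop (285,490). Carry it over the joint while turning.

Request:
{"method": "arm_command", "body": {"motion": [[-3,0,-0.4,0.15,0],[-6,0,-0.7,0.3,0],[-9,0,-1,0.45,0],[-12,0,-1.3,0.6,0],[-15,0,-1.6,0.75,0],[-18,0,-2,0.9,0],[-21,0,-2.3,1.05,0],[-24,0,-2.6,1.2,0],[-24.8,0,-2.7,1.35,0],[-24.8,0,-2.7,1.5,0],[-24.8,0,-2.7,1.627,0],[-24.8,0,-2.7,1.627,0]]}}

```text
clock: 14.78
eef_pos: [0.5364, -0.1246, 0.2798]
tool_rot: [0.701, -0.701, 0.094, -0.093]
force: [-0.5, 0.4, -2.2]
grip_width: 0.0201
```

Request:
{"method": "arm_command", "body": {"motion": [[0,3,0,0,0],[0,5,0,0,0],[0,6,0,0,0],[0,6,0,0,0],[0,6,0,0,0]]}}

```text
clock: 15.4
eef_pos: [0.537, -0.1248, 0.2211]
tool_rot: [-0.701, 0.701, -0.093, 0.094]
force: [-0.5, -0.9, -1.2]
grip_width: 0.0201
```

Run:
```python
from m import *
o=ctrl.get_obs();T=rot(o["tool_rot"]);print(o["eef_pos"],T.round(4),np.degrees(np.arctan2(T[1,0],T[0,0])),o["grip_width"],o["force"])
c=cams.read_camera("wrist");cv2.imwrite("pics/w8.png",c["img"][:,:,::-1])
c=cams.read_camera("side");crop(c["img"],240,180,160,140,5,"pics/s8.png")
```

```text
[ 0.53697109 -0.12476458  0.22106792] [[ 9.653e-01  1.000e-03  2.612e-01]
 [-2.612e-01 -3.000e-04  9.653e-01]
 [ 1.000e-03 -1.000e+00 -1.000e-04]] -15.14423953026547 0.020054859209381073 [-0.45635979 -0.88719375 -1.21911045]
```

View pics/w8.png

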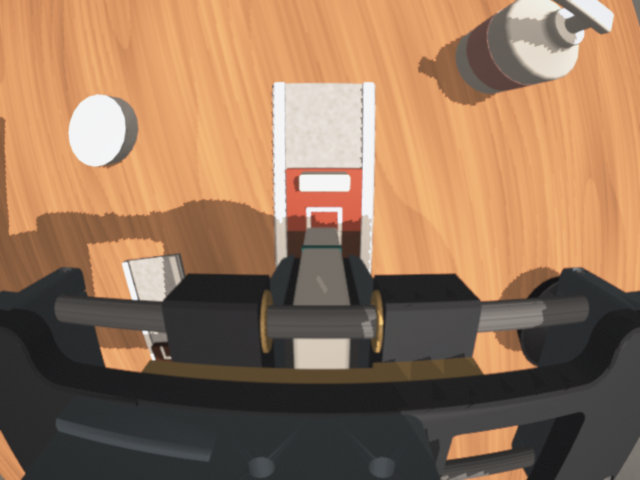

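View pics/s8.png

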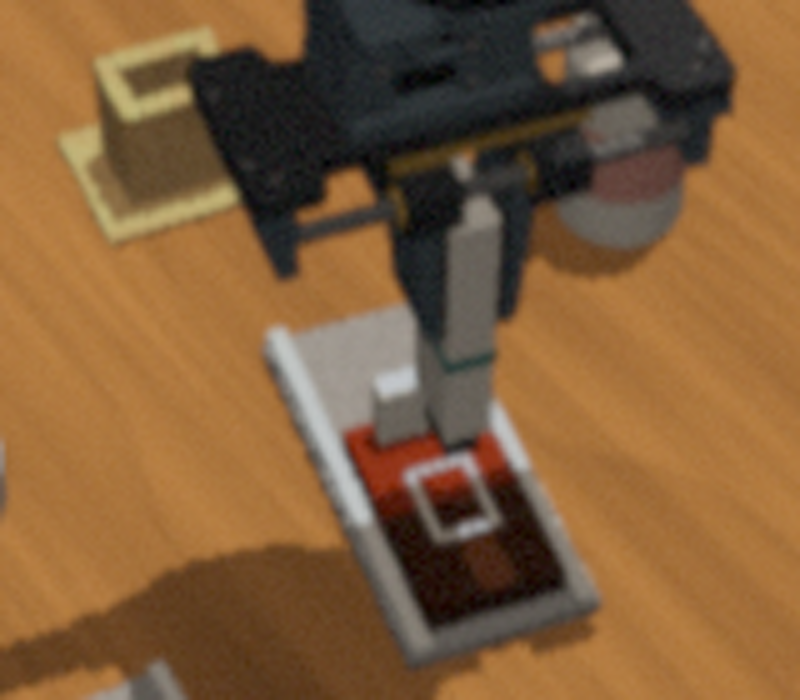

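Request:
{"method": "arm_command", "body": {"motion": [[0,1.5,0,0,0],[0,2.5,0,0,0],[0,3.4,0,0,0],[0,3.6,0,0,0],[0,3.6,0,0,0]]}}

```text
clock: 16.12
eef_pos: [0.5366, -0.1247, 0.1843]
tool_rot: [0.701, -0.701, 0.094, -0.093]
force: [-0.5, -0.3, -1.8]
grip_width: 0.0196
```

Run:
```python
from m import *
o=ctrl.get_obs();T=rot(o["tool_rot"]);print(o["eef_pos"],np.degrees(np.arctan2(T[1,0],T[0,0])))
c=cams.read_camera("wrist");crop(c["img"],250,170,150,110,5.3,"pics/w9.png");print(c["origin"],rot(c["attitude"]).round(3))
c=cams.read_camera("side");crop(c["img"],300,240,70,70,8,"pics/s9.png")
```

```text
[ 0.53660696 -0.12465025  0.18427183] -15.181634525508334
[ 0.55552576 -0.05560551  0.27688747] [[ 0.965 -0.253 -0.066]
 [-0.261 -0.934 -0.243]
 [-0.     0.252 -0.968]]
```

View pics/w9.png

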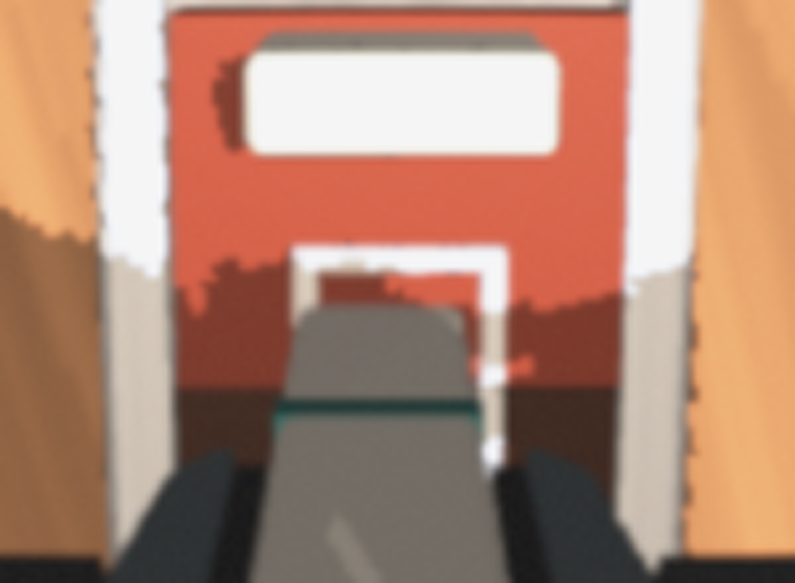

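View pics/s9.png

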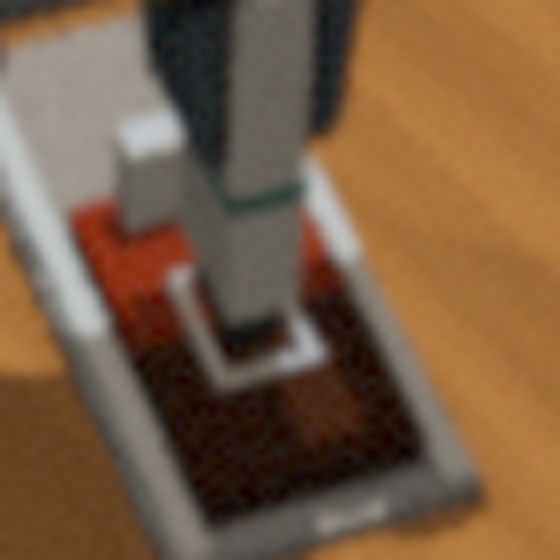

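Run:
```python
from m import *
o=ctrl.get_obs();T=np.array(o["eef_pos"])
c=cams.read_camera("wrist");img=c["img"]
ex=np.array([.9653,-.2610]);ey=np.array([.2610,.9653])
def P(x,y,z):
    w=plane(c,((x+.5)/5.3-.5+250,(y+.5)/5.3-.5+170),z,True)[:2]-T[:2];return (np.array([w@ex,w@ey])*1000).round(1)
print("frame top outer",P(290,245,.022),P(508,245,.022),"inner",P(317,273,.022),P(481,273,.022))
print("joint line",P(176,387,.022),P(615,387,.022))
print("tab",P(244,150,.054),P(559,150,.054))
zb=T[2]-.1387
print("shell bottom",P(301,308,zb),P(462,308,zb)); print("band",P(276,405,zb+.018+.0),P(481,405,zb+.018))
print("rail inner",P(168,100,.014),P(628,100,.014),"outer",P(95,100,.014),P(703,100,.014))
c=cams.read_camera("side")
def S(x,y,z):
    w=plane(c,((x+.5)/8-.5+300,(y+.5)/8-.5+240),z)[:2]-T[:2];return (np.array([w@ex,w@ey])*1000).round(1)
print("side: frame outer corners",S(222,388,.022),S(327,355,.022),S(168,278,.022)," foot -y bottom edge",S(227,352,.030),S(285,335,.030)," shell bottom",S(215,325,zb),S(298,305,zb))
print("brown far end", S(210,520,.022),S(425,455,.022))
```

```text
frame top outer [-11.6  20.5] [17.2 20.4] inner [-8.1 16.7] [13.7 16.7]
joint line [-27.3   1. ] [32.   0.9]
tab [-15.3  38. ] [20.8 38. ]
shell bottom [-9.3 17.5] [10.2 17.5]
band [-11.5  10.5] [11.6 10.5]
rail inner [-28.3  38.9] [33.8 38.9] outer [-38.2  39. ] [44.1 39. ]
side: frame outer corners [-12.2 -20.4] [ 16.7 -20.2] [-12.1  17.5]  foot -y bottom edge [ -9.2 -15.9] [  6.5 -16.1]  shell bottom [-13.7 -18.3] [  8.1 -19.8]
brown far end [-29.9 -57.1] [ 27.5 -57.8]
```

Both views agree that the reader sits about 2–3 mm off-centre towards −x of the dock, and about 0.5 mm short along the track. I'll correct that and descend to just above contact.

Request:
{"method": "arm_command", "body": {"motion": [[0.15,0,0.03,0,0],[0.28,0,0.05,0,0],[0.28,0.3,0.05,0,0],[0.28,0.5,0.05,0,0],[0.28,0.55,0.05,0,0],[0.28,0.55,0.05,0,0],[0.28,0.55,0.05,0,0]]}}

```text
clock: 17.2
eef_pos: [0.5394, -0.1249, 0.179]
tool_rot: [-0.701, 0.701, -0.093, 0.093]
force: [-0.4, -0.2, -1.5]
grip_width: 0.0199
```

Run:
```python
from m import *
T=np.array(ctrl.get_obs()["eef_pos"]);print(T)
c=cams.read_camera("wrist");crop(c["img"],250,170,150,110,5.3,"pics/w10.png")
c=cams.read_camera("side");crop(c["img"],300,240,70,70,8,"pics/s10.png")
F=[]
for i in range(5):
    cams.read_camera("wrist");F.append(ctrl.get_obs()["force"])
print(np.mean(F,0),np.std(F,0))
```

```text
[ 0.53944539 -0.12492387  0.17895154]
[-0.05064907 -0.29472638 -1.30093614] [0.64847311 0.28887878 0.90130226]
```

View pics/w10.png

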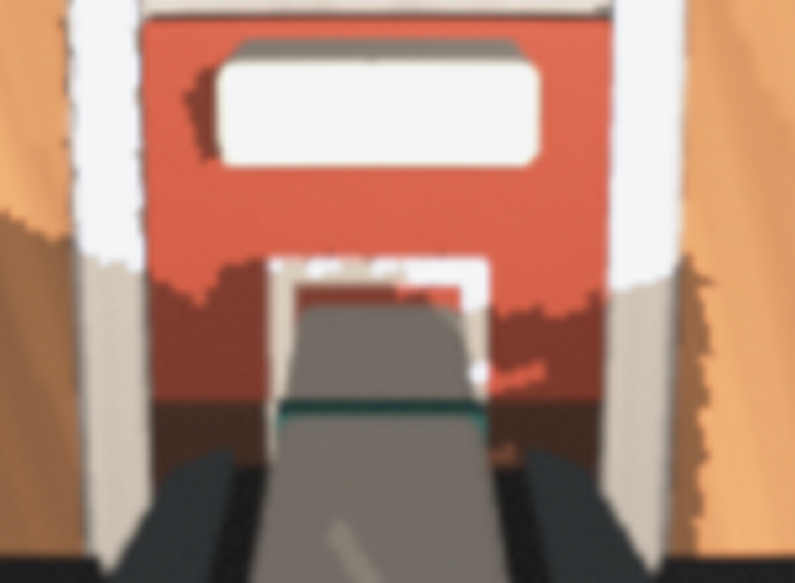

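View pics/s10.png

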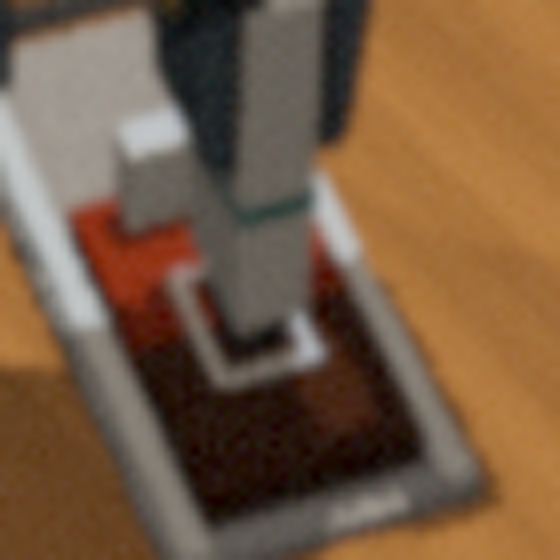

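Shell (381) and frame (378) centres now agree in the wrist crop, and the foot stands inside the frame in the side view. Baseline Fz is −1.3 N. Now descend slowly.

Request:
{"method": "arm_command", "body": {"motion": [[0,0.1,0,0,0],[0,0.2,0,0,0],[0,0.3,0,0,0],[0,0.4,0,0,0],[0,0.4,0,0,0],[0,0.4,0,0,0]]}}

```text
clock: 18.3
eef_pos: [0.5394, -0.1249, 0.1749]
tool_rot: [-0.701, 0.701, -0.093, 0.093]
force: [-0.1, 0.5, 0.3]
grip_width: 0.0197
```

```bash
cat > f.py <<'E'
from m import *
F=[];Z=[]
for i in range(8):
    cams.read_camera("side");o=ctrl.get_obs();F.append(o["force"]);Z.append(o["eef_pos"])
print(np.mean(F,0).round(2),np.std(F,0).round(2),np.mean(Z,0).round(4),o["clock"])
E
python3 f.py
```

```text
[-0.43  0.33  0.16] [0.28 0.6  0.66] [ 0.5394 -0.1249  0.1749] 18.7
```

Request:
{"method": "arm_command", "body": {"motion": [[0,0.1,0,0,0],[0,0.2,0,0,0],[0,0.3,0,0,0],[0,0.4,0,0,0],[0,0.42,0,0,0],[0,0.42,0,0,0]]}}

```text
clock: 19.45
eef_pos: [0.5395, -0.1249, 0.1707]
tool_rot: [0.701, -0.701, 0.093, -0.093]
force: [-0.6, 0.9, 2.0]
grip_width: 0.0196
```

```bash
python3 f.py
python3 - <<'E'
from m import *
c=cams.read_camera("wrist");crop(c["img"],250,170,150,110,5.3,"pics/w11.png")
c=cams.read_camera("side");crop(c["img"],290,220,80,80,7.5,"pics/s11.png")
E
```

```text
[-0.19  0.47  1.83] [0.37 0.43 0.42] [ 0.5394 -0.1249  0.1707] 19.85
```

View pics/w11.png

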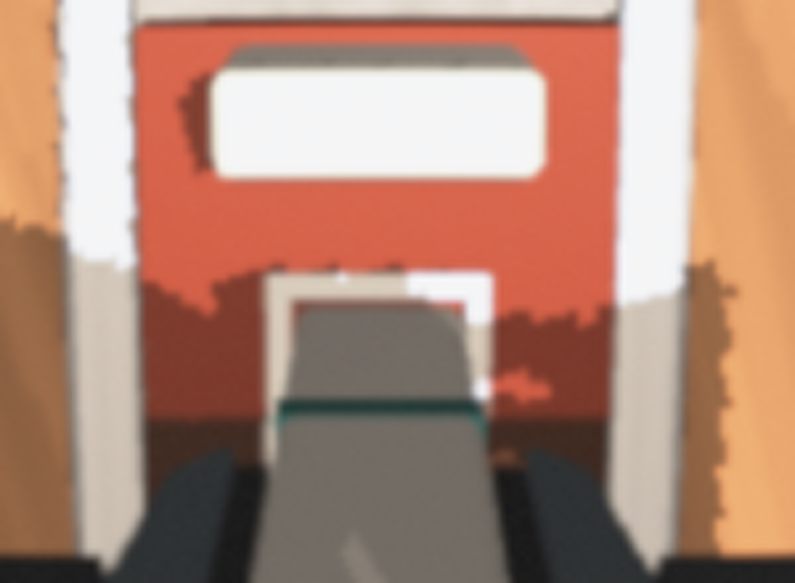

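View pics/s11.png

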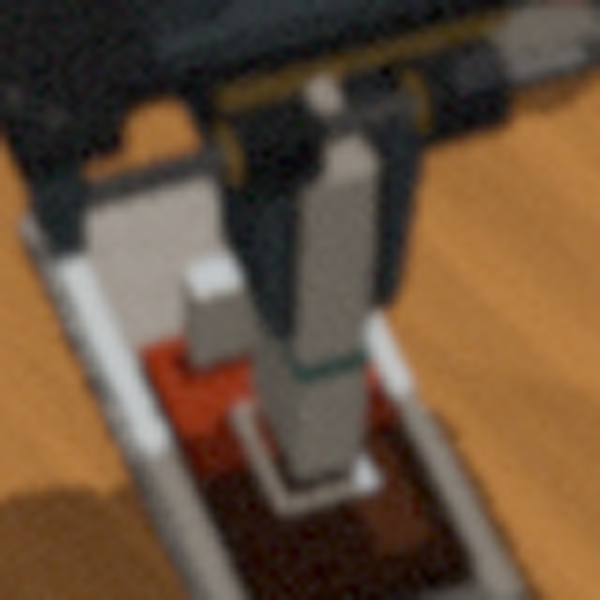

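Run:
```python
from m import *
o=ctrl.get_obs();T=np.array(o["eef_pos"])
ex=np.array([.9653,-.2610]);ey=np.array([.2610,.9653]);zb=.032
c=cams.read_camera("wrist")
def P(x,y,z,s=5.3,x0=250,y0=170,f=True):
    w=plane(c,((x+.5)/s-.5+x0,(y+.5)/s-.5+y0),z,f)[:2]-T[:2];return (np.array([w@ex,w@ey])*1000).round(1)
print("inner",P(294,301,.022),P(464,301,.022),"joint",P(146,419,.022),P(610,419,.022),"shell",P(300,307,zb),P(462,307,zb))
c=cams.read_camera("side")
S=lambda x,y,z:P(x,y,z,7.5,290,220,False)
print("frame -y outer",S(285,518,.022),S(382,490,.022),"shell -y",S(285,474,zb),S(365,458,zb),"foot",S(295,488,.022),S(352,472,.022))
```

```text
inner [-10.6  16.1] [10.8 16.1] joint [-29.8   0.6] [29.7  0.5] shell [-9.4 17.6] [10.1 17.6]
frame -y outer [-14.9 -22.5] [ 13.2 -23. ] shell -y [-12.4 -15.7] [  9.8 -18.3] foot [ -8.6 -14. ] [  7.9 -14.4]
```

Run:
```python
from bench import ctrl
print(ctrl.close_job()); o=ctrl.get_obs();print(o["clock"],o["force"],o["grip_width"])
```

```text
the job is handed in; nothing more can be done
None
the job is handed in; nothing more can be done
```

I slid the auburn tile against the brown one, then lifted the reader from its stand and turned it a quarter turn. It is now held over the joint with the foot pressed in about half way. I handed the job in at about 20 s with the reader still gripped.

- **Tile:** the push force rose to about 19 N when the tiles met. After I let go, the white frame showed as a closed rectangle with no visible gap.
- **Press:** the net force was about 3.1 N, where 3.2 N is expected at half way. The tool height implies about 6.0 mm of the 12 mm travel.
- **Position:** the wrist camera puts the reader within about 0.3 mm of centre across the frame and 0.7 mm along it. The margin is 4 mm each way.
- **What disagreed:** the coarser side camera gave along-track offsets of about 1 mm for the foot and about 4 mm for the shell edges, in the opposite direction to the wrist camera. Its crop was blurry, but it still showed the foot inside the frame. The top camera could not check the joint because the arm blocked its view.
- **Bystanders:** I did not touch the jar, bowl, pump bottle or tin, and no move showed an unexpected contact force near them. I did not measure them again at the end.
- **Unexplained:** I read 6.5 N upward while gripping the reader in its stand, and it was gone once I lifted.

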